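# Tip the clothes pegs into their bin

### The job

Push the white bin along its rails, under the open end of the steel peg tray, until it is fully home against its stop. Then push the tray's thumb plate down to tip the tray, and press it steadily onto its stop, with about 15 N (11 to 19 N) for half a second, so that all four clothes pegs slide into the bin; then let the tray come back up to level slowly, under control, not slamming, and let go. Never push the bin or tray with more than 25 N, do not touch the pegs, and leave the other things on the counter alone.

Things in the scene. Friction and masses are not known exactly. Their poses are not given: they have to be found in the camera images.
- station: The fixed peg station: white base board 215 mm (x) by 470 mm (y), 8 mm thick. Origin on the counter under the tray's hinge; y runs from the hinge towards the bin, x across; the board spans y -130 to +340 mm. Two rails (tops 22 mm above the counter, inner faces 138 mm apart, y 60 to 330 mm) guide the bin. Posts (12 by 34 mm, 156 mm high) at x = +-73.5 mm, y = 0 hold the tray.
- bin_stop (a point): Middle of the face of the stop bar that the bin comes up against, 45 mm from the hinge along station y, 23 mm above the counter. The bar is rigid, 135 mm long, 10 mm thick, its top 38 mm above the counter.
- tray_hinge (a point): Middle of the tray's hinge axis, which runs along the station's x, 150 mm above the counter. The tray is a steel trough 125 mm wide, 240 mm long (120 mm each side of the hinge), its floor at the axis, with 18 mm walls along both sides and at the tail (station -y end), open at the mouth (station +y end).
- tray (a joint): Tilt of the tray, rad: 0 = level on its upper stop (start); grows as the mouth and thumb plate go down; its hard lower stop lies somewhere between 0.61 and 0.75, to be found by feel. A dark counterweight under the tail brings it back to level: moving the thumb plate down takes about 2 to 8 N, more means that it is on its stop; let go while tipped, it slams back. The pegs slide only when it is well tipped, within about a second.
- tray_plate (a point): Centre of the top face of the thumb plate, a flat steel tab 63 mm (x) by 60 mm (y) by 5 mm that sticks out sideways from the side wall's rim by the mouth. Level, it lies at station x = -93.5, y = +105 mm, 168 mm above the counter, its outer edge at x = -125 mm. It tips with the tray: at 0.6 rad its centre is at about y = 97 mm, 106 mm above the counter. The tray is free to move that far; feel slowly for the stop from there.
- tray_mouth (a point): Middle of the tray floor's open edge, where the pegs leave: 120 mm from the hinge, 150 mm above the counter when level, about 80 mm when tipped.
- bin: White open plastic bin, loose on the board between the rails: 132 mm (x) by 170 mm (y) by 52 mm high, walls 4 mm, about 0.3 kg; it slides at 1 to 4 N. Origin at the centre of its underside, 8 mm above the counter; axes as the station's. It starts pulled out 55 to 100 mm along station +y; home, its near wall touches the stop bar (origin about 130 mm from the hinge along y).
- bin_push (a point): Middle of the outer (station +y) face of the bin's end wall, 26 mm above the bin's underside: push here, towards station -y.
- peg0: Wooden clothes peg, 72 mm (y) by 11 mm (x) by 12 mm, 13 g, lying in the tray. Origin at the centre of its underside.
- peg1: Wooden clothes peg, 72 mm (y) by 11 mm (x) by 12 mm, 13 g, lying in the tray. Origin at the centre of its underside.
- peg2: Wooden clothes peg, 72 mm (y) by 11 mm (x) by 12 mm, 13 g, lying in the tray. Origin at the centre of its underside.
- peg3: Wooden clothes peg, 72 mm (y) by 11 mm (x) by 12 mm, 13 g, lying in the tray. Origin at the centre of its underside.
- detergent: Bystander: white detergent bottle, 90 mm across, 220 mm high. Origin under its base.
- softener: Bystander: grey softener bottle, 72 mm across, 200 mm high. Origin under its base.
- tablet_jar: Bystander: glass jar with steel lid, 84 mm across, 120 mm high. Origin under its base.
- starch_can: Bystander: spray can, 54 mm across, 170 mm high. Origin under its base.
- dosing_cup: Bystander: small white cup, 60 mm across, 50 mm high, beside the station's far long edge. Origin under its base.
- scrub_brush: Bystander: brush lying on the counter beside the station's robot-side edge, about 200 mm long, under 45 mm high.
- soap_bar: Bystander: bar of soap, 85 by 55 by 28 mm, beyond the station's tail end. Origin under it.

How it is judged:
By the outcome, as a careful person would: the job done as asked, in the order asked, and still so for the second after the job is handed in, with the robot touching nothing.
It also fails if it takes over 72 s, if anything falls off the work surface, if the arm or the gripper's body presses on something with over 40 N, if the wrist force passes 120 N, or if a joint passes its speed limit or range.

### The arm

A 7-joint arm with a two-finger parallel gripper is mounted at the origin on the work surface. World frame = base frame: x ahead of the robot, y to its left, z up, the work surface at z = 0. Lengths are in m, angles in rad, forces in N, time in s.
With the tool pointing down it reaches from about 0.4 to 0.85 m from the base axis. Payload 10.4 kg.
Tool frame: the origin (TCP) lies between the finger pads; the fingertips stand 19 mm ahead of it and the grasp point (between the pads) is the TCP; z points along the fingers, x is the direction in which the jaws open and shut, and the axes are right-handed (so a half turn about z gives the same grasp; the last joint's range is limited). The gripper opens to 87 mm and grips with 3 to 60 N. Pads are 19 mm wide; open, the fingers measure 117 mm over their backs; the gripper's body (75 mm by 190 mm) begins 51 mm behind the grasp point.
Start: joints at [1.226, 0.332, -0.065, 1.46, 0.022, 1.35, -0.088], TCP at [0.198, -0.593, 0.242] pointing down, gripper open.
Joint ranges: [-2.6, 2.6], [-0.5, 2.12], [-1.47, 1.34], [0.16, 2.42], [-1.27, 4.41], [0.06, 2.06], [-2.6, 2.6]. Speed limits (rad/s): [2.22, 2.22, 2.79, 2.79, 3.14, 3.14, 3.14].

### API

Orientations are given as a unit quaternion [x, y, z, w].
In Python, from bench import * gives the robot as it stands.
- The arm moves only by the tool step_arm, never from a script. Its argument "commands" is a list of rows, each a list of 6 numbers: the shift along the tool's x, y, z in m, then the turn, a rotation vector about the tool's x, y, z in rad. In form: [[tx, ty, tz, rx, ry, rz], ...]. A call has 1 to 12 rows; each row shifts and turns the commanded pose from where the row before left it, along the tool's axes as they then stand; what a row does not reach is not made up. A row lasts 1/10 s, in which the tool goes at most 50 mm and 8.59 degrees, less where a joint would pass 70% of its speed; a pose out of reach is approached as far as the arm can. A call with a gripper value outside its range is refused whole. "gripper" is the opening, from 0 (shut) to 1 (fully open), set as the call begins (left out, the last holds). The fingers move at their own pace and stop on an object; "grip_force" is the grip in N (left out, the last holds). Time passes only in rows, so rows that do not move let the fingers close. It gives the time, the measured TCP pose, the force and the opening at its end, in the units of the state.
- read_state(): the state, without advancing time (a new reading comes with each control period).
- camera(name): name is "scene" or "top" or "wrist"; returns the picture (384x512x3 uint8, red, green, blue); there is no depth.
- get_calibration(name): a dict with "fx", "fy", "cx", "cy" (pixels), "R" (3x3) and "t" (3): a world point X has camera coordinates R X + t. Camera axes: x right, y down, z forward; pixel columns grow to the right and rows downward; lengths in m; the calibration is good to about 2 mm. A picture is of the moment at which its call begins: read the wrist's pose just before it. get_calibration takes no time and is no camera call; for the wrist camera it gives the pose at the moment of the call.
- close_job(): hands the job in, once; it reports no verdict.
The state is a dict: "time": time; "joint_positions": joint angles; "joint_vel": joint speeds; "joint_torque": joint torques, N m; "ee_pos": TCP position; "eef_rot": TCP orientation; "ft_force": force on the tool from outside, world axes, zero at the start; "torque": the same for the moment, N m; "width": finger opening in m.
Only numpy, scipy, OpenCV 4.12 (cv2) and the standard library are available. Lean on these libraries where they do the work, as an engineer would, in place of code of your own. Each camera call takes 0.05 s, during which the arm holds its last target. There are 200 camera calls.

## Working session

There is one attempt and no reset: what is moved stays moved. The work goes in short steps, Python scripts to look and compute and a tool call to move; the robot and the scene stay as the last step left them, time stands still between calls to the robot, and variables do not carry over. Pictures are saved under pics/ and viewed, on a budget of 10 in all, crops included, one or two more only if the job needs it, and the job is handed in when it is done.

Besides the shell and the picture viewer there is one more tool, called as a command line: name --pt "numbers of a row" for each row, then --argument value for the rest. step_arm: Moves the arm, as the interface text tells. Its arguments: {"type":"object","properties":{"commands":{"type":"array","items":{"type":"array","items":{"type":"number"}}},"gripper":{"type":"number"},"grip_force":{"type":"number"}},"required":["commands"]}

```bash
mkdir -p pics; ls; python3 - <<'E'
from bench import *
import cv2,numpy as np
s=read_state();print(s)
for n in("scene","top"):
    im=camera(n);cv2.imwrite(f"pics/{n}0.png",im[:,:,::-1]);c=get_calibration(n);print(n,c)
E
```

```text
pics
{'time': 0.0, 'joint_positions': array([ 1.22639591,  0.33287856, -0.06469803,  1.4609236 ,  0.0215953 ,
        1.34993877, -0.0885126 ]), 'joint_vel': array([-0.00059273,  0.00126264,  0.0011833 , -0.00017807, -0.00023503,
       -0.00029932,  0.00113633]), 'joint_torque': array([-2.89592197e-05, -6.23254609e+01,  2.50173389e-02, -3.89903176e+01,
       -6.12600334e-02,  3.98923340e-02,  1.90589103e-04]), 'ee_pos': array([ 0.19755108, -0.59257097,  0.24075821]), 'eef_rot': array([ 8.11258045e-01, -5.84687828e-01, -6.07630202e-04, -3.98197096e-04]), 'ft_force': array([0.06720192, 0.36143335, 0.16153432]), 'torque': array([ 0.03382539, -0.09405133, -0.02392424]), 'width': 0.0868701294702466}
scene {'fx': 409.66496645677773, 'fy': 409.66496645677773, 'cx': 256.85511380275454, 'cy': 191.84867420755737, 'R': array([[ 0.84471079,  0.53519322, -0.00564747],
       [ 0.45075599, -0.71705122, -0.53165457],
       [-0.28858745,  0.44654872, -0.84694246]]), 't': array([-0.45901366, -0.22145443,  1.62618829])}
top {'fx': 481.69771803690315, 'fy': 481.69771803690315, 'cx': 257.4381972502042, 'cy': 195.55187670125645, 'R': array([[ 0.00622258, -0.99987158,  0.01476825],
       [-0.99924398, -0.00678409, -0.03828123],
       [ 0.03837651, -0.01451887, -0.99915787]]), 't': array([-0.05657995,  0.55186808,  1.8567772 ])}
```

View pics/top0.png

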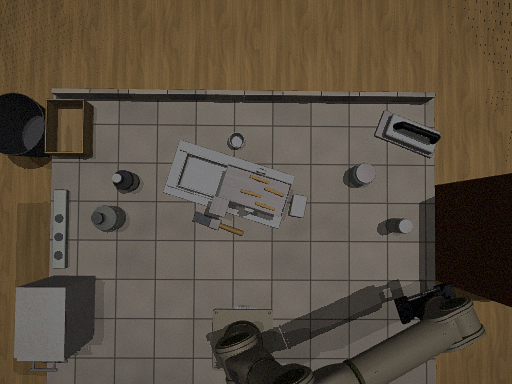

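View pics/scene0.png

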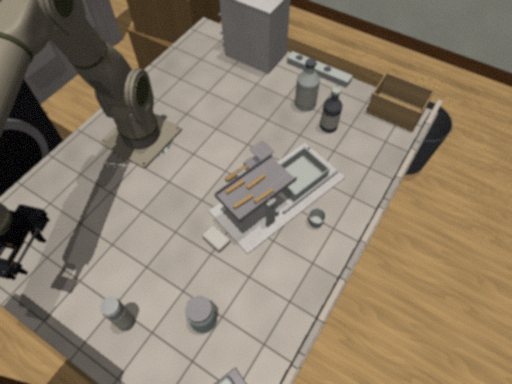

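The top view shows the station at about (165-297, 140-228), with the bin end at left near (170,170), the tray at (255,190), and the plate at about (222,207) on the robot side. The brush lies just under the plate at about (215,222), and the soap is at (298,205). I'll enlarge it.

```bash
python3 - <<'E'
import cv2
a=cv2.imread("pics/top0.png")[130:245,155:315]
a=cv2.convertScaleAbs(a,alpha=1.25)
cv2.imwrite("pics/c1.png",cv2.resize(a,None,fx=5,fy=5,interpolation=cv2.INTER_CUBIC))
E
```

```text
(no output)
```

View pics/c1.png

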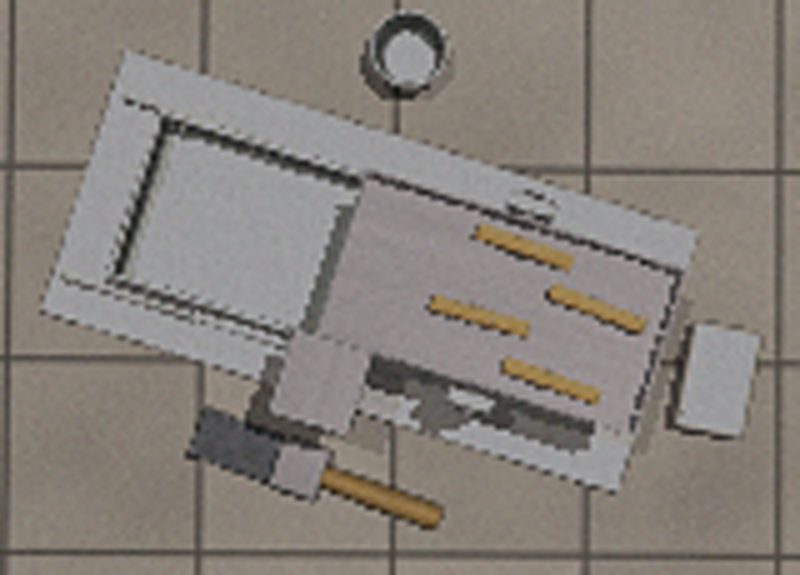

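Crop corners of the board are (125,52), (697,232), (617,492) and (42,312). The bin's end-wall inner rim runs from (165,118) to (115,280), and the plate spans (290,335), (372,352), (350,435) and (270,405). I'll turn these into positions.

```bash
cat >h.py <<'E'
from bench import *
import numpy as np,cv2
from scipy.spatial.transform import Rotation as Ro
def ray(c,u,v,z):
    d=c["R"].T@np.array([(u-c["cx"])/c["fx"],(v-c["cy"])/c["fy"],1]);o=-c["R"].T@c["t"]
    return o+d*(z-o[2])/d[2]
def proj(c,X):
    p=c["R"]@np.asarray(X)+c["t"];return np.array([c["fx"]*p[0]/p[2]+c["cx"],c["fy"]*p[1]/p[2]+c["cy"]])
def fit(S,W):  # station xy -> world xy
    S,W=np.array(S,float),np.array(W,float);a=S-S.mean(0);b=W-W.mean(0)
    th=np.arctan2((a[:,0]*b[:,1]-a[:,1]*b[:,0]).sum(),(a*b).sum())
    R=np.array([[np.cos(th),-np.sin(th)],[np.sin(th),np.cos(th)]]);t=W.mean(0)-R@S.mean(0)
    return th,R,t,W-(S@R.T+t)
E
python3 - <<'E'
from h import *
c=get_calibration("top")
f=lambda u,v,z:ray(c,(u+.5)/5-.5+155,(v+.5)/5-.5+130,z)[:2]
# station -x side = robot side (image bottom); +y image left
px=[(125,52),(697,232),(617,492),(42,312)]
W=[f(*p,.008) for p in px]
S=[(.1075,.34),(.1075,-.13),(-.1075,-.13),(-.1075,.34)]
th,R,t,res=fit(S,W);print(np.degrees(th),t,res*1000)
inv=lambda w:R.T@(w-t)
for p in [(165,118),(115,280)]:print("bin inner rim",inv(f(*p,.06)))
for p in [(290,335),(372,352),(350,435),(270,405)]:print("plate",inv(f(*p,.168)))
for p in [(205,408),(190,457),(312,498),(330,450),(440,515)]:print("brush",inv(f(*p,.02)))
E
```

```text
-17.020267520610087 [ 0.56595524 -0.04148068] [[-1.647834   -0.90848118]
 [-1.19762875  2.30863726]
 [ 1.90691293  0.79907082]
 [ 0.93854982 -2.19922691]]
bin inner rim [0.0621386 0.2848972]
bin inner rim [-0.06599246  0.28350426]
plate [-0.0673218  0.1360145]
plate [-0.06144544  0.0769351 ]
plate [-0.12219337  0.074102  ]
plate [-0.11885308  0.13452881]
brush [-0.13879521  0.19400905]
brush [-0.17810537  0.19357367]
brush [-0.18016     0.09467452]
brush [-0.14089232  0.09259162]
brush [-0.16327638 -0.00312606]
```

step_arm --pt "0 0 -0.006 0 0 -0.0793" --pt "0 0 -0.006 0 0 -0.0793" --pt "0 0 -0.006 0 0 -0.0793" --pt "0 0 -0.006 0 0 -0.0793" --pt "0 0 -0.006 0 0 -0.0793" --pt "0 0 -0.006 0 0 -0.0793" --pt "0 0 -0.006 0 0 -0.0793" --pt "0 0 -0.006 0 0 -0.0793" --pt "0 0 -0.006 0 0 -0.0793" --pt "0 0 -0.006 0 0 -0.0793" --pt "0 0 -0.006 0 0 -0.0793" --pt "0 0 -0.006 0 0 -0.0793" --gripper 0 --grip_force 20

```text
time: 1.3
ee_pos: [0.1976, -0.5927, 0.3133]
eef_rot: [0.989, -0.147, -0.0, -0.0]
ft_force: [-0.1, -0.3, 0.5]
width: 0.0028
```

```bash
cat >>h.py <<'E'
th=np.radians(-17.02);Rs=np.array([[np.cos(th),-np.sin(th)],[np.sin(th),np.cos(th)]]);T=np.array([.56596,-.04148])
def st():
    s=read_state();p=Rs.T@(s["ee_pos"][:2]-T);f=Rs.T@s["ft_force"][:2];r=Ro.from_quat(s["eef_rot"])
    M=np.array([[1,0,0],[0,-1,0],[0,0,-1.]]);Rw=np.eye(3);Rw[:2,:2]=Rs
    print("t %.2f st"%s["time"],(p*1000).round(1),"z",(s["ee_pos"][2]*1000).round(1),"F",f.round(2),s["ft_force"][2].round(2),"rotvec err",(Ro.from_matrix((Rw@M).T)*r).as_rotvec().round(4),"w",s["width"].round(4),"j",s["joint_positions"].round(2))
E
python3 -c "from h import *;st()"
```

```text
Traceback (most recent call last):
  File "h.py", line 18, in st
    print("t %.2f st"%s["time"],(p*1000).round(1),"z",(s["ee_pos"][2]*1000).round(1),"F",f.round(2),s["ft_force"][2].round(2),"rotvec err",(Ro.from_matrix((Rw@M).T)*r).as_rotvec().round(4),"w",s["width"].round(4),"j",s["joint_positions"].round(2))
                                                                                                                                                                                                 ^^^^^^^^^^^^^^^^
AttributeError: 'float' object has no attribute 'round'
```

step_arm --pt "0.008 -0.04 0 0 0 0" --pt "0.008 -0.04 0 0 0 0" --pt "0.008 -0.04 0 0 0 0" --pt "0.008 -0.04 0 0 0 0" --pt "0.008 -0.04 0 0 0 0" --pt "0.008 -0.04 0 0 0 0" --pt "0.008 -0.04 0 0 0 0" --pt "0.008 -0.04 0 0 0 0" --pt "0.008 -0.04 0 0 0 0" --pt "0.008 -0.04 0 0 0 0" --pt "0.008 -0.04 0 0 0 0" --pt "0.008 -0.04 0 0 0 0"

```text
time: 2.5
ee_pos: [0.4304, -0.1605, 0.3134]
eef_rot: [0.989, -0.148, -0.0, 0.0]
ft_force: [1.2, -0.8, -0.0]
width: 0.0006
```

step_arm --pt "0.008 -0.04 0 0 0 0" --pt "0.008 -0.04 0 0 0 0" --pt "0.008 -0.04 0 0 0 0" --pt "0.008 -0.04 0 0 0 0" --pt "0.008 -0.04 0 0 0 0" --pt "0.008 -0.04 0 0 0 0" --pt "0.008 -0.04 0 0 0 0" --pt "0.008 -0.04 0 0 0 0" --pt "0.008 -0.04 0 0 0 0" --pt "0.008 -0.04 0 0 0 0" --pt "0.008 -0.04 0 0 0 0" --pt "0.008 -0.04 0 0 0 0"

```text
time: 3.7
ee_pos: [0.6633, 0.2698, 0.3127]
eef_rot: [0.989, -0.149, -0.0, 0.0]
ft_force: [0.7, -0.3, -0.5]
width: 0.0007
```

```bash
sed -i 's/s\["width"\].round(4)/round(s["width"],4)/' h.py; python3 - <<'E'
from h import *
st();c=get_calibration("wrist");im=camera("wrist");cv2.imwrite("pics/w1.png",im[:,:,::-1]);np.savez("w1.npz",**c)
E
```

```text
t 3.70 st [  1.9 326.1] z 312.7 F [ 0.78 -0.07] -0.5 rotvec err [-0.001  -0.0006  0.0011] w 0.0007 j [-0.01  0.64 -0.81  1.01  0.45  1.65 -0.97]
```

View pics/w1.png

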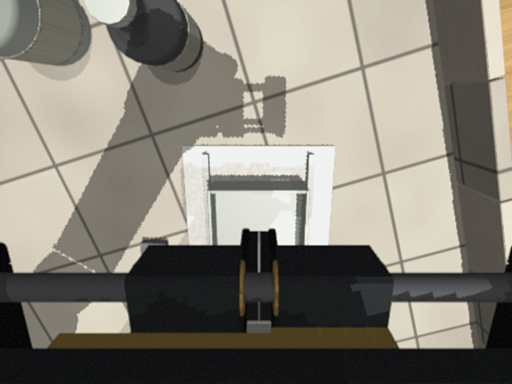

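Wrist view: the board's end edge is at row 146, with corners (183,147) and (334,146). The bin end wall is the dark band from (208,178) to (307,190).

```bash
python3 - <<'E'
from h import *
c=dict(np.load("w1.npz"));inv=lambda u,v,z:(Rs.T@(ray(c,u,v,z)[:2]-T)*1000).round(1)
print("board",inv(183,147,.008),inv(334,146,.008),"cam",Rs.T@((-c["R"].T@c["t"])[:2]-T))
for v in(178,190):print(v,inv(209,v,.06),inv(307,v,.06),inv(258,v,.008))
im=cv2.imread("pics/w1.png",0);print(im[140:200,258]); print(im[165,180:340:2])
E
```

```text
board [-103.   337.1] [107.5 338.6] cam [0.0027439  0.40691468]
178 [-60.4 305.8] [ 63.9 305.9] [  1.6 292.6]
190 [-61.1 290. ] [ 64.6 290. ] [  1.6 274.6]
[214 214 216 215 191 163 220 242 243 241 241 241 240 241 241 241 241 240
 241 241 241 242 238 230 223 224 225 226 226 226 227 229 229 229 211 151
 112 109 112 110 101  93  87  91  88  91  88  90  83  94 146 212 223 217
 228 229 229 228 228 229]
[213 191 228 229 227 224 227 237 239 241 242 227 236 240 160 238 242 241
 241 242 241 230 231 229 227 232 232 230 225 222 226 231 239 242 243 229
 222 228 227 224 227 225 234 229 228 234 241 241 241 241 241 240 240 241
 241 241 241 241 235 241 237 236 235 142 144 238 239 241 241 241 242 241
 241 241 241 241 242 209 213 212]
```

```bash
python3 - <<'E'
from h import *
c=dict(np.load("w1.npz"));inv=lambda u,v,z:(Rs.T@(ray(c,u,v,z)[:2]-T)*1000).round(1)
print(inv(185,68,.0),inv(195,55,0),inv(60,75,0),-c["R"].T@c["t"])
E
```

```text
[-95.1 440.7] [-80.9 456.6] [-262.3  431.9] [0.68768989 0.34680974 0.45626284]
```

step_arm --pt "-0.002 0 0.03 0 0 0" --pt "0 0 0.03 0 0 0" --pt "0 0 0.03 0 0 0" --pt "0 0 0.03 0 0 0" --pt "0 0 0.01 0 0 0" --pt "0 0 0 0 0 0"

```text
time: 4.35
ee_pos: [0.6601, 0.2687, 0.182]
eef_rot: [0.989, -0.148, -0.001, 0.001]
ft_force: [-0.1, -0.7, 0.2]
width: 0.0002
```

step_arm --pt "0 0 0.025 0 0 0" --pt "0 0 0.025 0 0 0" --pt "0 0 0.025 0 0 0" --pt "0 0 0.025 0 0 0" --pt "0 0 0.02 0 0 0" --pt "0 0 0.019 0 0 0" --pt "0 0.005 0 0 0 0" --pt "0 0.005 0 0 0 0" --pt "0 0.003 0 0 0 0"

```text
time: 5.25
ee_pos: [0.6576, 0.2563, 0.046]
eef_rot: [0.989, -0.148, 0.001, -0.0]
ft_force: [0.8, -0.1, -0.2]
width: 0.0006
```

```bash
python3 -c "from h import *;st()"
```

```text
t 5.25 st [  0.5 311.6] z 46.0 F [0.78 0.16] -0.18 rotvec err [0.0009 0.0017 0.001 ] w 0.0006 j [ 0.05  0.79 -0.75  1.38  0.55  1.18 -1.06]
```

step_arm --pt "0 0.004 0 0 0 0" --pt "0 0.004 0 0 0 0" --pt "0 0.004 0 0 0 0" --pt "0 0.004 0 0 0 0" --pt "0 0.004 0 0 0 0" --pt "0 0.004 0 0 0 0" --pt "0 0.004 0 0 0 0" --pt "0 0.004 0 0 0 0"

```text
time: 6.05
ee_pos: [0.6474, 0.2261, 0.0447]
eef_rot: [0.989, -0.148, 0.0, -0.0]
ft_force: [1.4, 3.2, 1.6]
width: 0.0006
```

```bash
python3 -c "from h import *;st()"
```

```text
t 6.05 st [ -0.4 279.8] z 44.7 F [0.41 3.44] 1.55 rotvec err [0.0003 0.0002 0.0002] w 0.0006 j [ 0.11  0.75 -0.76  1.44  0.54  1.16 -1.03]
```

Contact, sliding at about 3.4 N. I'll continue to about 12 mm short of home, then feel for the stop.

step_arm --pt "0 0.004 0 0 0 0" --pt "0 0.004 0 0 0 0" --pt "0 0.004 0 0 0 0" --pt "0 0.004 0 0 0 0" --pt "0 0.004 0 0 0 0" --pt "0 0.004 0 0 0 0" --pt "0 0.004 0 0 0 0" --pt "0 0.004 0 0 0 0" --pt "0 0.004 0 0 0 0" --pt "0 0.004 0 0 0 0"

```text
time: 7.05
ee_pos: [0.6356, 0.1877, 0.0445]
eef_rot: [0.989, -0.148, 0.0, 0.0]
ft_force: [0.9, 3.3, 2.9]
width: 0.0004
```

step_arm --pt "0 0.001 0 0 0 0" --pt "0 0.001 0 0 0 0" --pt "0 0.001 0 0 0 0" --pt "0 0.001 0 0 0 0" --pt "0 0.001 0 0 0 0" --pt "0 0.001 0 0 0 0"

```text
time: 7.65
ee_pos: [0.6339, 0.1821, 0.0444]
eef_rot: [0.989, -0.148, -0.0, 0.0]
ft_force: [1.5, 2.1, 0.8]
width: 0.0001
```

```bash
python3 -c "from h import *;st()"
```

```text
t 7.65 st [ -0.5 233.7] z 44.4 F [0.87 2.45] 0.75 rotvec err [-0.0002 -0.0001  0.0003] w 0.0001 j [ 0.2   0.71 -0.77  1.52  0.53  1.13 -0.98]
```

step_arm --pt "0 0.001 0 0 0 0" --pt "0 0.001 0 0 0 0" --pt "0 0.001 0 0 0 0" --pt "0 0.001 0 0 0 0" --pt "0 0.001 0 0 0 0" --pt "0 0.001 0 0 0 0"

```text
time: 8.25
ee_pos: [0.6322, 0.1763, 0.0445]
eef_rot: [0.989, -0.148, -0.0, 0.0]
ft_force: [1.2, 1.5, -0.1]
width: 0.0006
```

step_arm --pt "0 0.001 0 0 0 0" --pt "0 0.001 0 0 0 0"

```text
time: 8.45
ee_pos: [0.6316, 0.1744, 0.0444]
eef_rot: [0.989, -0.148, -0.0, 0.0]
ft_force: [-0.0, 1.3, 0.2]
width: 0.0009
```

step_arm --pt "0 0.001 0 0 0 0"

```text
time: 8.55
ee_pos: [0.6317, 0.1742, 0.0447]
eef_rot: [0.989, -0.148, 0.0, -0.001]
ft_force: [3.3, 6.2, -0.9]
width: 0.0005
```

step_arm --pt "0 0.001 0 0 0 0"

```text
time: 8.65
ee_pos: [0.6317, 0.1741, 0.045]
eef_rot: [0.989, -0.148, 0.001, -0.001]
ft_force: [4.7, 8.9, -0.2]
width: 0.0006
```

step_arm --pt "0 0.0007 0 0 0 0" --pt "0 0 0 0 0 0"

```text
time: 8.85
ee_pos: [0.6316, 0.1741, 0.0453]
eef_rot: [0.989, -0.148, 0.001, -0.002]
ft_force: [4.2, 7.9, -1.6]
width: 0.0004
```

```bash
python3 -c "from h import *;st()"
```

```text
t 8.85 st [ -0.3 225.4] z 45.3 F [1.72 8.77] -1.62 rotvec err [ 0.004   0.0015 -0.0008] w 0.0004 j [ 0.21  0.7  -0.77  1.54  0.52  1.12 -0.97]
```

step_arm --pt "0 -0.002 0 0 0 0" --pt "0 -0.005 0 0 0 0" --pt "0 -0.01 0 0 0 0" --pt "0 -0.013 0 0 0 0" --pt "0 0 -0.02 0 0 0" --pt "0 0 -0.04 0 0 0" --pt "0 0 -0.04 0 0 0" --pt "0 0 -0.04 0 0 0" --pt "0 0 -0.04 0 0 0" --pt "0 0 -0.035 0 0 0"

```text
time: 9.85
ee_pos: [0.6396, 0.2019, 0.2619]
eef_rot: [0.989, -0.148, 0.0, -0.0]
ft_force: [-0.2, 0.1, 0.0]
width: 0.0002
```

step_arm --pt "-0.025 0.035 0 0 0 0" --pt "-0.025 0.035 0 0 0 0" --pt "-0.025 0.035 0 0 0 0" --pt "-0.025 0.035 0 0 0 0" --pt "0 0 0 0 0 0" --pt "0 0 0 0 0 0"

```text
time: 10.45
ee_pos: [0.5032, 0.096, 0.2603]
eef_rot: [0.989, -0.149, 0.001, 0.001]
ft_force: [0.5, 0.0, 0.0]
width: 0.0004
```

```bash
python3 - <<'E'
from h import *
st();im=camera("scene");cv2.imwrite("pics/s2.png",cv2.resize(im[120:270,180:370,::-1],None,fx=4,fy=4,interpolation=cv2.INTER_CUBIC))
st()
E
```

```text
t 10.45 st [-100.3  113.1] z 260.3 F [0.46 0.19] 0.04 rotvec err [-0.0008  0.0019  0.0014] w 0.0004 j [ 0.58  0.17 -0.94  1.69  0.14  1.36 -0.68]
t 10.50 st [-100.1  114.1] z 260.2 F [ 1.18 -0.14] 0.5 rotvec err [ 0.0004  0.0013 -0.0001] w 0.0005 j [ 0.58  0.17 -0.94  1.69  0.14  1.36 -0.68]
```

View pics/s2.png

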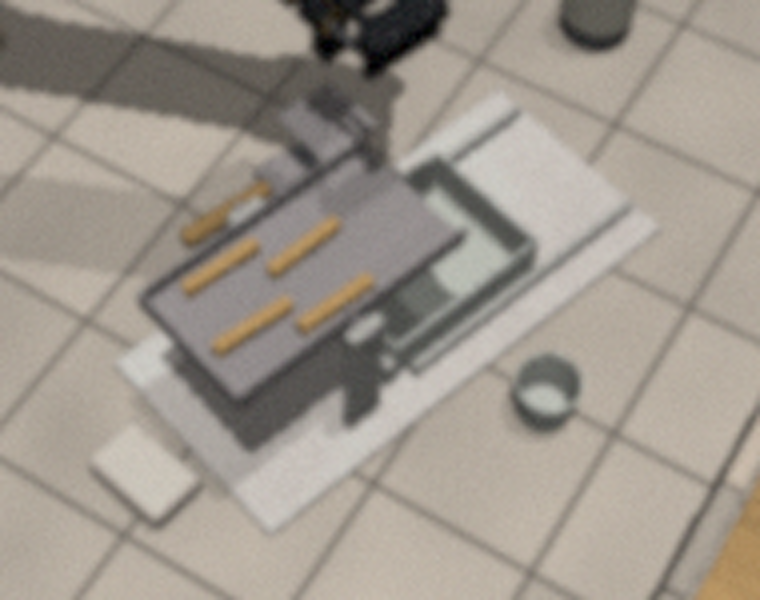

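The scene view shows the bin home under the tray mouth (near (450,250)) and all four pegs still in the level tray. The gripper is above the plate at (325,120). I'll descend to the plate.

step_arm --pt "-0.004 0.008 0.01 0 0 0" --pt "0 0 0.02 0 0 0" --pt "0 0 0.02 0 0 0" --pt "0 0 0.01 0 0 0" --pt "0 0 0.005 0 0 0" --pt "0 0 0 0 0 0"

```text
time: 11.1
ee_pos: [0.497, 0.0906, 0.1944]
eef_rot: [0.989, -0.147, -0.0, -0.0]
ft_force: [1.0, -0.5, 0.3]
width: 0.0001
```

step_arm --pt "0 0 0.002 0 0 0" --pt "0 0 0.002 0 0 0" --pt "0 0 0.002 0 0 0"

```text
time: 11.4
ee_pos: [0.4971, 0.0897, 0.1889]
eef_rot: [0.989, -0.148, 0.0, 0.0]
ft_force: [-0.3, 0.6, 0.3]
width: 0.0004
```

```bash
python3 -c "from h import *;st()"
```

```text
t 11.40 st [-104.2  105.3] z 188.9 F [-0.44  0.5 ] 0.29 rotvec err [0.0001 0.0009 0.0005] w 0.0004 j [ 0.58  0.21 -0.93  1.81  0.18  1.21 -0.7 ]
```

step_arm --pt "0 0 0.0015 0 0 0" --pt "0 0 0.0015 0 0 0" --pt "0 -0.0006 0.0016 -0.015 0 0" --pt "0 -0.0006 0.0016 -0.015 0 0"

```text
time: 11.8
ee_pos: [0.4974, 0.0908, 0.1826]
eef_rot: [0.989, -0.148, -0.002, 0.016]
ft_force: [-0.5, -1.0, 5.0]
width: 0.0003
```

```bash
python3 -c "from h import *;st()"
```

```text
t 11.80 st [-104.3  106.4] z 182.6 F [-0.23 -1.07] 5.04 rotvec err [-0.0313  0.0008  0.0006] w 0.0003 j [ 0.54  0.23 -0.93  1.8   0.22  1.23 -0.75]
```

Tipping has started, at 5 N. I'll continue along the hinge arc.

step_arm --pt "0 -0.0011 0.0032 -0.03 0 0" --pt "0 -0.0011 0.0032 -0.03 0 0" --pt "0 -0.0011 0.0032 -0.03 0 0" --pt "0 -0.0011 0.0032 -0.03 0 0" --pt "0 -0.0011 0.0032 -0.03 0 0" --pt "0 -0.0011 0.0032 -0.03 0 0" --pt "0 -0.0011 0.0032 -0.03 0 0" --pt "0 -0.0011 0.0032 -0.03 0 0"

```text
time: 12.6
ee_pos: [0.4989, 0.0957, 0.1557]
eef_rot: [0.98, -0.147, -0.02, 0.134]
ft_force: [0.4, -1.1, 4.1]
width: 0.0003
```

```bash
python3 -c "from h import *;st()"
```

```text
t 12.60 st [-104.2  111.6] z 155.7 F [ 0.76 -0.96] 4.07 rotvec err [-0.2726  0.0005  0.0005] w 0.0003 j [ 0.31  0.39 -0.87  1.73  0.48  1.4  -0.99]
```

step_arm --pt "0 -0.0011 0.0032 -0.03 0 0" --pt "0 -0.0011 0.0032 -0.03 0 0" --pt "0 -0.0011 0.0032 -0.03 0 0" --pt "0 -0.0011 0.0032 -0.03 0 0" --pt "0 -0.0011 0.0032 -0.03 0 0" --pt "0 -0.0011 0.0032 -0.03 0 0" --pt "0 -0.0011 0.0032 -0.03 0 0" --pt "0 -0.0011 0.0032 -0.03 0 0" --pt "0 -0.0011 0.0032 -0.03 0 0" --pt "0 0 0 0 0 0"

```text
time: 13.6
ee_pos: [0.4977, 0.0946, 0.1245]
eef_rot: [0.953, -0.142, -0.04, 0.265]
ft_force: [-0.6, 0.7, 3.3]
width: 0.0005
```

```bash
cat >>h.py <<'E'
def tl():
    st();s=read_state();r=Ro.from_quat(s["eef_rot"]);print("tool-frame force",r.inv().apply(s["ft_force"]).round(2))
E
python3 -c "from h import *;tl()"
```

```text
t 13.60 st [-105.1  110.2] z 124.5 F [-0.76  0.45] 3.28 rotvec err [-0.542  -0.0015 -0.0013] w 0.0005 j [ 0.08  0.56 -0.78  1.66  0.66  1.6  -1.16]
tool-frame force [-0.77  1.31 -3.04]
```

step_arm --pt "0 -0.0005 0.0016 -0.015 0 0" --pt "0 -0.0005 0.0016 -0.015 0 0" --pt "0 -0.0005 0.0016 -0.015 0 0" --pt "0 -0.0004 0.001 -0.01 0 0"

```text
time: 14.0
ee_pos: [0.4976, 0.0931, 0.1194]
eef_rot: [0.945, -0.141, -0.044, 0.29]
ft_force: [-1.6, 5.4, 2.8]
width: 0.0004
```

step_arm --pt "0 -0.0004 0.001 -0.01 0 0" --pt "0 -0.0004 0.001 -0.01 0 0"

```text
time: 14.2
ee_pos: [0.4976, 0.0923, 0.1174]
eef_rot: [0.942, -0.141, -0.045, 0.3]
ft_force: [-1.1, 4.6, 2.2]
width: 0.0006
```

```bash
python3 -c "from h import *;tl()"
```

```text
t 14.20 st [-104.5  107.9] z 117.4 F [-2.42  4.11] 2.19 rotvec err [-6.157e-01 -1.000e-04  3.000e-04] w 0.0006 j [ 0.03  0.6  -0.75  1.64  0.7   1.65 -1.19]
tool-frame force [-2.43 -2.09 -4.16]
```

step_arm --pt "0 -0.0004 0.001 -0.01 0 0" --pt "0 -0.0004 0.001 -0.01 0 0"

```text
time: 14.4
ee_pos: [0.4975, 0.0917, 0.1153]
eef_rot: [0.939, -0.141, -0.046, 0.309]
ft_force: [-1.0, 3.1, 3.1]
width: 0.0004
```

```bash
python3 -c "from h import *;tl()"
```

```text
t 14.40 st [-104.5  107.3] z 115.3 F [-1.9  2.7] 3.12 rotvec err [-6.359e-01 -1.000e-04  4.000e-04] w 0.0004 j [ 0.02  0.62 -0.74  1.63  0.71  1.67 -1.2 ]
tool-frame force [-1.9  -0.32 -4.12]
```

step_arm --pt "0 -0.0004 0.001 -0.01 0 0" --pt "0 -0.0004 0.001 -0.01 0 0"

```text
time: 14.6
ee_pos: [0.4974, 0.0914, 0.1139]
eef_rot: [0.936, -0.14, -0.048, 0.319]
ft_force: [-1.8, 7.3, 12.8]
width: 0.0004
```

step_arm --pt "0 -0.0004 0.001 -0.01 0 0"

```text
time: 14.7
ee_pos: [0.4974, 0.0916, 0.1137]
eef_rot: [0.935, -0.14, -0.048, 0.323]
ft_force: [-2.4, 9.8, 19.8]
width: 0.0001
```

```bash
python3 -c "from h import *;tl()"
```

```text
t 14.70 st [-104.5  107.2] z 113.7 F [-5.17  8.67] 19.82 rotvec err [-6.659e-01  1.000e-03  4.000e-04] w 0.0001 j [-0.    0.63 -0.73  1.62  0.72  1.69 -1.21]
tool-frame force [ -5.15   5.43 -20.95]
```

step_arm --pt "0 0 -0.0009 0 0 0"

```text
time: 14.8
ee_pos: [0.4974, 0.0917, 0.1138]
eef_rot: [0.935, -0.14, -0.048, 0.324]
ft_force: [-2.0, 3.4, 5.7]
width: 0.0004
```

```bash
python3 -c "from h import *;tl()"
```

```text
t 14.80 st [-104.5  107.2] z 113.8 F [-2.95  2.68] 5.71 rotvec err [-6.666e-01  6.000e-04  3.000e-04] w 0.0004 j [-0.    0.63 -0.73  1.62  0.72  1.69 -1.21]
tool-frame force [-2.94  1.43 -6.15]
```

step_arm --pt "0 0 0.0005 0 0 0"

```text
time: 14.9
ee_pos: [0.4974, 0.0916, 0.1137]
eef_rot: [0.935, -0.14, -0.048, 0.323]
ft_force: [-3.3, 7.4, 13.6]
width: 0.0007
```

```bash
python3 -c "from h import *;tl()"
```

```text
t 14.90 st [-104.5  107.2] z 113.7 F [-5.37  6.11] 13.58 rotvec err [-6.658e-01  8.000e-04  4.000e-04] w 0.0007 j [-0.    0.63 -0.73  1.62  0.72  1.69 -1.21]
tool-frame force [ -5.36   3.59 -14.46]
```

step_arm --pt "0 0 0 0 0 0" --pt "0 0 0 0 0 0"

```text
time: 15.1
ee_pos: [0.4974, 0.0916, 0.1138]
eef_rot: [0.935, -0.14, -0.048, 0.323]
ft_force: [-2.2, 6.0, 10.8]
width: 0.0006
```

step_arm --pt "0 0 0 0 0 0" --pt "0 0 0 0 0 0" --pt "0 0 0 0 0 0"

```text
time: 15.4
ee_pos: [0.4974, 0.0916, 0.1138]
eef_rot: [0.935, -0.14, -0.048, 0.323]
ft_force: [-2.7, 5.6, 12.5]
width: 0.0008
```

step_arm --pt "0 0 0 0 0 0" --pt "0 0 0 0 0 0" --pt "0 0 0 0 0 0"

```text
time: 15.7
ee_pos: [0.4974, 0.0916, 0.1138]
eef_rot: [0.935, -0.14, -0.048, 0.323]
ft_force: [-2.0, 6.6, 12.4]
width: 0.0004
```

```bash
python3 - <<'E'
from h import *
tl()
a=cv2.resize(camera("scene")[120:270,180:370,::-1],None,fx=3,fy=3,interpolation=cv2.INTER_CUBIC)
b=cv2.resize(camera("top")[130:245,155:315,::-1],(570,400),interpolation=cv2.INTER_CUBIC)
cv2.imwrite("pics/s3.png",a);cv2.imwrite("pics/t3.png",b);tl()
E
```

```text
t 15.70 st [-104.5  107.2] z 113.8 F [-3.82  5.73] 12.37 rotvec err [-6.655e-01  9.000e-04  5.000e-04] w 0.0004 j [-0.    0.63 -0.73  1.62  0.72  1.69 -1.21]
tool-frame force [ -3.81   3.13 -13.27]
t 15.80 st [-104.5  107.2] z 113.8 F [-4.9   5.52] 10.63 rotvec err [-6.655e-01  9.000e-04  5.000e-04] w 0.0002 j [-0.    0.63 -0.73  1.62  0.72  1.69 -1.21]
tool-frame force [ -4.89   2.22 -11.77]
```

View pics/s3.png

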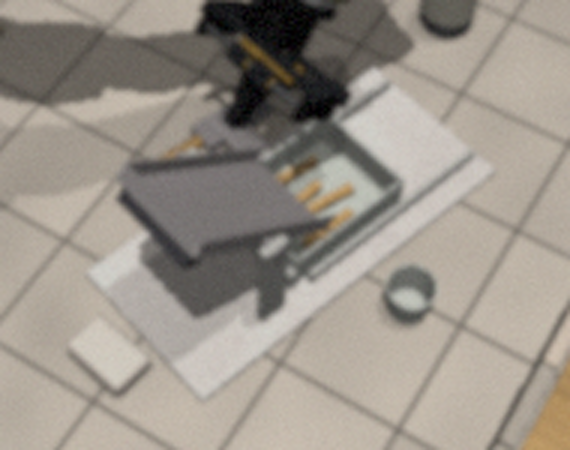

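The tray is empty and the four pegs lie in the bin at (295-350, 165-225). The normal force reads 12 to 14 N with noise, so I'll nudge it nearer 15 N and hold a little longer.

step_arm --pt "0 0 0.00015 0 0 0" --pt "0 0 0 0 0 0" --pt "0 0 0 0 0 0"

```text
time: 16.1
ee_pos: [0.4974, 0.0916, 0.1138]
eef_rot: [0.935, -0.14, -0.048, 0.323]
ft_force: [-2.9, 5.8, 12.3]
width: 0.0004
```

```bash
python3 -c "from h import *;tl()"
```

```text
t 16.10 st [-104.5  107.2] z 113.8 F [-4.46  4.67] 12.33 rotvec err [-6.655e-01  1.000e-03  4.000e-04] w 0.0004 j [ 0.    0.63 -0.73  1.62  0.72  1.69 -1.21]
tool-frame force [ -4.44   3.94 -12.59]
```

step_arm --pt "0 0 0 0 0 0" --pt "0 0 0 0 0 0" --pt "0 0 0 0 0 0" --pt "0 0 0 0 0 0"

```text
time: 16.5
ee_pos: [0.4974, 0.0916, 0.1137]
eef_rot: [0.935, -0.14, -0.048, 0.323]
ft_force: [-3.6, 6.3, 12.6]
width: 0.0007
```

```bash
python3 -c "from h import *;tl()"
```

```text
t 16.50 st [-104.5  107.2] z 113.7 F [-5.33  4.99] 12.55 rotvec err [-6.654e-01  1.000e-03  4.000e-04] w 0.0007 j [ 0.    0.63 -0.73  1.62  0.72  1.69 -1.21]
tool-frame force [ -5.32   3.83 -12.96]
```

step_arm --pt "0 0 0 0 0 0" --pt "0 0 0 0 0 0" --pt "0 0 0 0 0 0"

```text
time: 16.8
ee_pos: [0.4974, 0.0916, 0.1138]
eef_rot: [0.935, -0.14, -0.048, 0.323]
ft_force: [-1.8, 6.2, 13.0]
width: 0.0003
```

step_arm --pt "0 0 0.00012 0 0 0" --pt "0 0 0 0 0 0" --pt "0 0 0 0 0 0" --pt "0 0 0 0 0 0"

```text
time: 17.2
ee_pos: [0.4974, 0.0916, 0.1138]
eef_rot: [0.935, -0.14, -0.048, 0.323]
ft_force: [-2.3, 6.5, 12.6]
width: 0.0005
```

```bash
python3 -c "from h import *;tl()"
```

```text
t 17.20 st [-104.5  107.2] z 113.8 F [-4.12  5.49] 12.63 rotvec err [-6.654e-01  1.100e-03  4.000e-04] w 0.0005 j [ 0.    0.63 -0.73  1.62  0.72  1.69 -1.21]
tool-frame force [ -4.11   3.48 -13.33]
```

step_arm --pt "0 0 0 0 0 0" --pt "0 0 0 0 0 0" --pt "0 0 0 0 0 0" --pt "0 0 0 0 0 0"

```text
time: 17.6
ee_pos: [0.4974, 0.0916, 0.1138]
eef_rot: [0.935, -0.14, -0.048, 0.323]
ft_force: [-2.5, 7.8, 13.1]
width: 0.0002
```

```bash
python3 -c "from h import *;tl()"
```

```text
t 17.60 st [-104.5  107.2] z 113.8 F [-4.62  6.7 ] 13.11 rotvec err [-6.654e-01  1.100e-03  4.000e-04] w 0.0002 j [ 0.    0.63 -0.73  1.62  0.72  1.69 -1.21]
tool-frame force [ -4.6    2.83 -14.45]
```

step_arm --pt "0 0.0004 -0.001 0.01 0 0" --pt "0 0.0004 -0.001 0.01 0 0" --pt "0 0.0007 -0.0021 0.02 0 0" --pt "0 0.0007 -0.0021 0.02 0 0" --pt "0 0.0007 -0.0021 0.02 0 0" --pt "0 0.0007 -0.0021 0.02 0 0" --pt "0 0.0007 -0.0021 0.02 0 0" --pt "0 0.0007 -0.0021 0.02 0 0" --pt "0 0.0007 -0.0021 0.02 0 0" --pt "0 0.0007 -0.0021 0.02 0 0" --pt "0 0.0007 -0.0021 0.02 0 0" --pt "0 0.0007 -0.0021 0.02 0 0"

```text
time: 18.8
ee_pos: [0.499, 0.0963, 0.1362]
eef_rot: [0.965, -0.145, -0.032, 0.218]
ft_force: [-1.7, -0.7, 3.8]
width: 0.0002
```

```bash
python3 -c "from h import *;tl()"
```

```text
t 18.80 st [-104.3  112.1] z 136.2 F [-1.41 -1.15] 3.84 rotvec err [-4.438e-01  2.000e-04  6.000e-04] w 0.0002 j [ 0.16  0.5  -0.81  1.68  0.6   1.53 -1.11]
tool-frame force [-1.41  2.69 -2.97]
```

step_arm --pt "0 0.0007 -0.0021 0.02 0 0" --pt "0 0.0007 -0.0021 0.02 0 0" --pt "0 0.0007 -0.0021 0.02 0 0" --pt "0 0.0007 -0.0021 0.02 0 0" --pt "0 0.0007 -0.0021 0.02 0 0" --pt "0 0.0007 -0.0021 0.02 0 0" --pt "0 0.0007 -0.0021 0.02 0 0" --pt "0 0.0007 -0.0021 0.02 0 0" --pt "0 0.0007 -0.0021 0.02 0 0" --pt "0 0.0007 -0.0021 0.02 0 0" --pt "0 0.0007 -0.0021 0.02 0 0" --pt "0 0.0007 -0.0021 0.02 0 0"

```text
time: 20.0
ee_pos: [0.4992, 0.0968, 0.1627]
eef_rot: [0.984, -0.147, -0.015, 0.1]
ft_force: [0.9, -1.6, 4.8]
width: 0.0004
```

step_arm --pt "0 0.0007 -0.0021 0.02 0 0" --pt "0 0.0007 -0.0021 0.02 0 0" --pt "0 0.0007 -0.0021 0.02 0 0" --pt "0 0.0007 -0.0021 0.02 0 0" --pt "0 0.0004 -0.001 0.01 0 0" --pt "0 0.0004 -0.001 0.01 0 0"

```text
time: 20.6
ee_pos: [0.4986, 0.0951, 0.1735]
eef_rot: [0.988, -0.148, -0.008, 0.051]
ft_force: [0.7, -1.4, 3.2]
width: 0.0006
```

```bash
python3 -c "from h import *;tl()"
```

```text
t 20.60 st [-104.4  110.9] z 173.5 F [ 1.09 -1.11] 3.17 rotvec err [-0.104   0.0003  0.0004] w 0.0006 j [ 0.47  0.29 -0.92  1.78  0.32  1.27 -0.84]
tool-frame force [ 1.1   1.43 -3.04]
```

step_arm --pt "0 0.0004 -0.0011 0.01 0 0" --pt "0 0.0004 -0.0011 0.01 0 0" --pt "0 0.0004 -0.0011 0.01 0 0" --pt "0 0.0004 -0.0011 0.01 0 0" --pt "0 0.0004 -0.0011 0.01 0 0" --pt "0 0.0004 -0.0011 0.01 0 0" --pt "0 0.0004 -0.0011 0.01 0 0" --pt "0 0.0004 -0.0011 0.01 0 0" --pt "0 0.0004 -0.0011 0.01 0 0" --pt "0 0.0004 -0.0011 0.01 0 0"

```text
time: 21.6
ee_pos: [0.4976, 0.0922, 0.1847]
eef_rot: [0.989, -0.148, -0.0, 0.002]
ft_force: [2.8, 1.0, 4.1]
width: 0.0005
```

step_arm --pt "0 0 -0.0008 0 0 0" --pt "0 0 -0.0008 0 0 0" --pt "0 0 -0.0008 0 0 0" --pt "0 0 -0.0008 0 0 0" --pt "0 0 -0.0008 0 0 0" --pt "0 0 -0.0008 0 0 0"

```text
time: 22.2
ee_pos: [0.4968, 0.0917, 0.1887]
eef_rot: [0.989, -0.148, -0.001, 0.003]
ft_force: [-0.6, -0.4, -1.0]
width: 0.0004
```

```bash
python3 -c "from h import *;tl()"
```

```text
t 22.20 st [-105.1  107.1] z 188.7 F [-0.49 -0.58] -0.98 rotvec err [-0.0059 -0.0016  0.0003] w 0.0004 j [ 0.58  0.22 -0.94  1.8   0.19  1.22 -0.72]
tool-frame force [-0.49  0.57  0.98]
```

The tray is level and the contact force is zero. I'll lift away and swing aside for a clear final look.

step_arm --pt "0 0 -0.005 0 0 0" --pt "0 0 -0.015 0 0 0" --pt "0 0 -0.03 0 0 0" --pt "0 0 -0.03 0 0 0" --pt "0 0 -0.03 0 0 0" --pt "-0.02 0.04 0 0 0 0" --pt "-0.02 0.04 0 0 0 0" --pt "-0.02 0.04 0 0 0 0" --pt "-0.02 0.04 0 0 0 0" --pt "-0.01 0.04 0 0 0 0" --pt "-0.01 0.04 0 0 0 0"

```text
time: 23.3
ee_pos: [0.3306, -0.1085, 0.302]
eef_rot: [0.989, -0.148, 0.001, 0.003]
ft_force: [0.4, -1.1, -0.2]
width: 0.0004
```

step_arm --pt "0 0.04 0 0 0 0" --pt "0 0.04 0 0 0 0" --pt "0 0.04 0 0 0 0" --pt "0 0.04 0 0 0 0" --pt "0 0 0 0 0 0" --pt "0 0 0 0 0 0" --pt "0 0 0 0 0 0"

```text
time: 24.0
ee_pos: [0.2854, -0.2598, 0.302]
eef_rot: [0.989, -0.147, -0.0, 0.003]
ft_force: [0.4, -0.0, -0.1]
width: 0.0005
```

```bash
python3 - <<'E'
from h import *
tl()
a=cv2.resize(camera("scene")[120:270,180:370,::-1],(500,395),interpolation=cv2.INTER_CUBIC)
b=cv2.resize(camera("top")[130:245,155:315,::-1],(800,575),interpolation=cv2.INTER_CUBIC)
cv2.imwrite("pics/s4.png",a);cv2.imwrite("pics/t4.png",cv2.convertScaleAbs(b,alpha=1.25))
E
```

```text
t 24.00 st [-204.3 -290.9] z 302.0 F [0.36 0.07] -0.1 rotvec err [-0.0052  0.0008 -0.0011] w 0.0005 j [ 1.01 -0.22 -0.33  1.91 -0.07  1.44  0.4 ]
tool-frame force [ 0.36 -0.07  0.1 ]
```

View pics/t4.png

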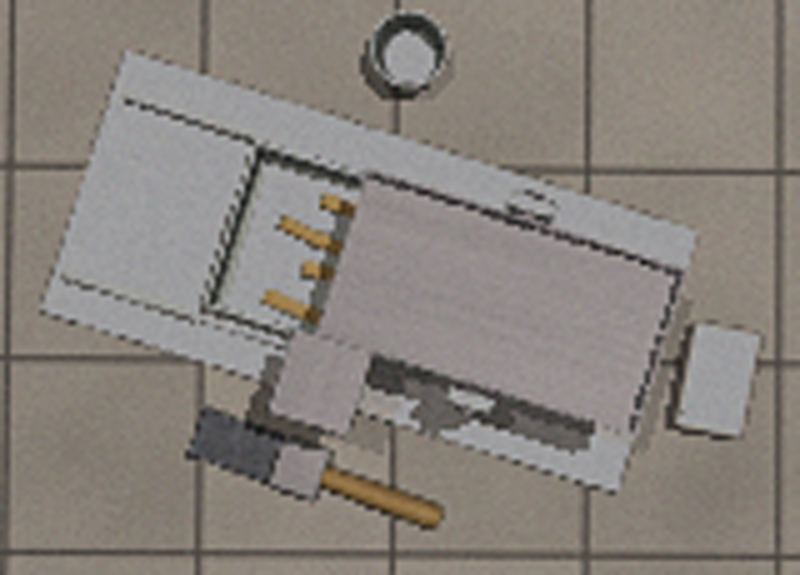

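View pics/s4.png

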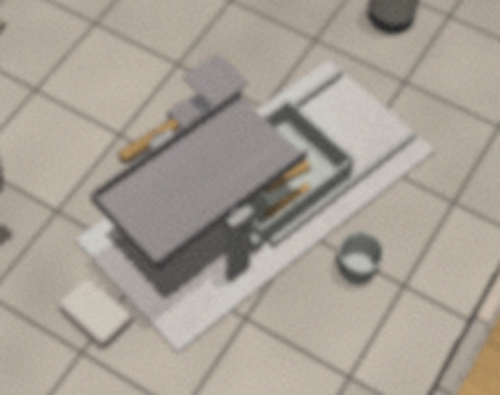

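The top view shows the tray level and empty, four pegs in the bin (around (265-355, 200-320)), and the cup, brush and soap unmoved. The bin's inner rim now runs from (258,150) to (207,308). I'll check that it is home, then hand in.

```bash
python3 - <<'E'
from h import *
c=get_calibration("top")
for u,v in[(258,149),(206,308)]:print(Rs.T@(ray(c,(u+.5)/5-.5+155,(v+.5)/5-.5+130,.06)[:2]-T))
print(close_job())
E
```

```text
[0.06079606 0.21080839]
[-0.06563402  0.21175221]
the job is handed in; nothing more can be done
None
```

The job is done and handed in at about 24 s of the 72 s allowed; no verdict was reported.

- **Bin:** I pushed it about 74 mm until it stopped against its bar, then seated it with about 10 N. The last top view puts its end wall's inner rim at y ≈ 211 mm, which matches fully home.
- **Tray:** I tipped it along the hinge arc onto its stop, found by feel at about 0.66 rad. The push peaked at about 22 N for roughly 0.1 s while I was finding the stop, under the 25 N limit. I then pressed for over 2.5 s; the normal force read 12 to 14.5 N (about 13 to 16 N in total).
- **Return:** I let the tray rise to level over about 4 s, in contact until the force reached zero, then lifted the arm clear.

The final pictures show the tray level and empty and all four pegs in the bin. The cup, brush and soap have not moved, and the robot is touching nothing. The pegs are partly hidden under the tray mouth in the last views. All four were visible in the bin while the tray was tipped, and the top view at the end still shows four. No check failed. The only roughness was force-sensor noise of about 1 N during the press.

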